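# Set out the seasonings beside the griddle

### The arm

A 6-joint arm with a two-finger parallel gripper is mounted at the origin on the work surface. World frame = base frame: x ahead of the robot, y to its left, z up, the work surface at z = 0. Lengths are in m, angles in rad, forces in N, time in s.
With the tool pointing down it reaches from about 0.35 to 1 m from the base axis. Payload 7.1 kg.
Tool frame: the origin (TCP) lies between the finger pads; the fingertips stand 22 mm ahead of it and the grasp point (between the pads) lies 3 mm ahead of it; x points along the fingers, y is the direction in which the jaws open and shut, and the axes are right-handed (so a half turn about x gives the same grasp; the last joint's range is limited). The gripper opens to 85 mm and grips with 20 to 120 N. Pads are 22 mm wide; open, the fingers measure 114 mm over their backs; the gripper's body (76 mm by 85 mm) begins 54 mm behind the grasp point. The pads swing forward as they close: fully open they stand 13 mm farther back than shut.
Start: joints at [-1.317, 0.423, 1.63, -0, 1.089, -0.019], TCP at [0.168, -0.602, 0.253] pointing down, gripper open.
Joint ranges: [-3, 3], [-0.9, 2.11], [0.09, 2.58], [-1.31, 4.45], [0.11, 2.69], [-2.54, 2.54]. Speed limits (rad/s): [2.39, 2.39, 3.01, 3.14, 3.14, 3.14].

### API

Orientations are given as a rotation vector (axis times angle).
In Python, from rig import manip gives the robot as it stands. The module is installed in compiled form; this text tells all that it offers. Calls block until the motion is done:
- manip.move_to(position, orientation): joint-space move of the TCP to a pose.
- manip.servo_line(position, orientation=None, rate=0.15): straight line of the TCP; orientation=None keeps the orientation; rate is the mean speed in m/s.
- manip.set_joints(angles): joint-space move.
- manip.command_gripper(opening, f_grip=None): finger opening in m; f_grip is the grip in N (None keeps the last); returns when the fingers have stopped.
- manip.hold(seconds).
- manip.solve_ik(position, orientation): joint angles nearest the present ones, or None.
- manip.camera(name): name is "scene" or "top" or "wrist"; returns a dict with "image" (420x560x3 uint8, red, green, blue), "fx", "fy", "cx", "cy" (pixels), "cam_to_world" (4x4, takes a point from camera to world coordinates); the wrist camera has in their place "mount" (4x4, takes a point from camera to tool coordinates, whose origin is the TCP and whose axes are the tool frame's). Camera axes: x right, y down, z forward; pixel columns grow to the right and rows downward; lengths in m; the calibration is good to about 2 mm. A picture is of the moment at which its call begins: read the wrist's pose just before it. There is no depth.
A pose or a line that the arm cannot do raises manip.IKError and nothing moves.
- manip.sign_off(): hands the job in, once; it reports no verdict.
Readings, each from a call of its own:
- manip.get_time(): time.
- manip.get_joint_positions(): joint angles.
- manip.get_joint_vel(): joint speeds.
- manip.get_tau(): joint torques, N m.
- manip.get_position(): TCP position.
- manip.get_ee_rot(): TCP orientation.
- manip.get_contact_force(): force on the tool from outside, world axes, zero at the start.
- manip.get_torque(): the same for the moment, N m.
- manip.get_width(): finger opening in m.
Only numpy, scipy, OpenCV 4.12 (cv2) and the standard library are available. Lean on these libraries where they do the work, as an engineer would, in place of code of your own. Each camera call takes 0.05 s, during which the arm holds its last target.

### The job

Set out the seasonings on the three black coasters of the wooden board: stand the metal shaker on the end coaster next to the steel pan, the white cup on the end coaster at the other end of the row, and the pepper mill on the coaster between them, each centred on its coaster. Put the knobbed lid on the cup, properly seated. Keep the mill, the shaker and the cup upright all the time, and leave the jar and the timer where they are.

Things in the scene. Friction and masses are not known exactly. Their poses are not given: they have to be found in the camera images.
- mill_mid (a point): pepper mill of dark wood, loose, upright, 100 mm high with a small steel ball on top; round: foot 52 mm across up to 20 mm height, waist 42 mm across from 36 to 70 mm height, above it a narrow neck and a head 40 mm across. About 0.2 kg. The point lies on its axis in the waist, 55 mm above its foot; z up
- shaker_mid (a point): metal shaker, loose, upright: plain steel cylinder 44 mm across with a darker perforated cap from 58 mm height up, 75 mm high in all. About 0.16 kg. The point lies on its axis 37.5 mm above its foot; z up
- cup_mid (a point): white ceramic cup (ramekin) without handle, loose, open at the top, 50 mm high, 56 mm across at the foot and 60 mm at the rim, wall 4 mm (mouth about 52 mm). About 0.17 kg. The point lies on its axis 25 mm above its foot; z up
- lid_knob (a point): round steel lid, loose, knob up, 40 mm high, 0.07 kg: disc 64 mm across, 4 mm thick; under it a plug 6 mm deep, tapering from 42 to 36 mm across, that drops into the cup's mouth; on it an upright black knob 16 mm across, 30 mm high. The point is the middle of the knob, 15 mm above the disc's top, 25 mm above the plug's underside; seated, it is 44 mm above the cup's point; z up
- pad_left_top (a point): round black rubber coaster, 80 mm across and 4 mm thick, fixed on the wooden board (15 mm thick, so the coaster's top is 19 mm above the counter); the left one (+y, robot's left) of the row of three, which runs roughly left-right about 100 mm apart. The point is the centre of its top face; z up, the row runs along its y
- pad_mid_top (a point): round black rubber coaster, 80 mm across and 4 mm thick, fixed on the wooden board (15 mm thick, so the coaster's top is 19 mm above the counter); the middle one of the row of three, which runs roughly left-right about 100 mm apart. The point is the centre of its top face; z up, the row runs along its y
- pad_right_top (a point): round black rubber coaster, 80 mm across and 4 mm thick, fixed on the wooden board (15 mm thick, so the coaster's top is 19 mm above the counter); the right one (-y, robot's right) of the row of three, which runs roughly left-right about 100 mm apart. The point is the centre of its top face; z up, the row runs along its y
- pan: open rectangular steel food pan, fixed on the board just past one end of the row of coasters (about 125 mm from the nearest coaster's centre; either end), 176 mm long away from the robot, 108 mm wide, 65 mm high. Past the other end stands a plain cardboard box. Origin at the centre of its underside, z up
- jar_mid (a point): bystander: closed amber glass jar with a white cap, loose, 54 mm across, 70 mm high; not to be moved. The point lies on its axis, half-way up (35 mm)
- timer_mid (a point): bystander: round white kitchen timer with a grey bar grip on top, loose, 58 mm across, 36 mm high; not to be moved. The point lies on its axis, half-way up (18 mm)
There are look-alikes about, which are no part of the job. What is shaped like the part that bears shaker_mid but purple is not meant. What is shaped like the part that bears lid_knob but green is not meant.

How it is judged:
At the end, for the whole second after the job is handed in: Mill on the middle coaster, shaker on the end coaster nearest the pan, cup on the other end one: each within 12 mm of the coaster's centre, down on it (4 mm), upright (0.1 rad); lid seated level in the cup's mouth, within 8 mm of its axis; all at rest (horizontal distance between mill_mid and pad_mid_top below 0.012 m and z of mill_mid in the frame of pad_mid_top below 0.059 m and ((horizontal distance between pan and pad_left_top below 0.2 m and horizontal distance between shaker_mid and pad_left_top below 0.012 m and z of shaker_mid in the frame of pad_left_top below 0.0415 m and horizontal distance between cup_mid and pad_right_top below 0.012 m and z of cup_mid in the frame of pad_right_top below 0.029 m) or (horizontal distance between pan and pad_right_top below 0.2 m and horizontal distance between shaker_mid and pad_right_top below 0.012 m and z of shaker_mid in the frame of pad_right_top below 0.0415 m and horizontal distance between cup_mid and pad_left_top below 0.012 m and z of cup_mid in the frame of pad_left_top below 0.029 m)) and horizontal distance between lid_knob and cup_mid below 0.008 m and z of lid_knob in the frame of cup_mid between 0.04 and 0.0475 m and angle between each of mill_mid, shaker_mid, cup_mid, lid_knob's own z axis and vertical below 0.1 rad and linear speed of each of mill, shaker, cup, lid below 0.02 m/s); the robot touches nothing.
It fails at once if the mill, the shaker or the cup was tipped by more than 0.7 rad (40 degrees) (angle between any of mill_mid, shaker_mid, cup_mid's own z axis and vertical above 0.7 rad).
It fails at once if the jar or the timer was moved more than 30 mm (distance of any of jar_mid, timer_mid from where it was at the start of the episode above 0.03 m).
It also fails if it takes over 115 s, if anything falls off the work surface, if the arm or the gripper's body presses on something with over 40 N, if the wrist force passes 120 N, or if a joint passes its speed limit or range.

## Working session

There is one attempt and no reset: what is moved stays moved. The work goes in short steps, each a Python script; the robot and the scene stay as the last script left them, time stands still between calls to the robot, and variables do not carry over. Pictures are saved under pics/ and viewed, and the job is handed in when it is done.

```bash
mkdir -p pics
python3 - <<'E'
from rig import manip
import cv2,numpy as np
for n in ["scene","top","wrist"]:
    c=manip.camera(n); cv2.imwrite(f"pics/{n}0.png",c["image"][:,:,::-1])
    print(n,c["fx"],c["fy"],c["cx"],c["cy"]); print(np.round(c.get("cam_to_world",c.get("mount")),4))
print(manip.get_time(),manip.get_position(),manip.get_ee_rot(),manip.get_width())
E
```

```text
scene 420.641272805639 420.641272805639 274.1618869983299 213.44771292443377
[[-0.0472  0.5874 -0.8079  1.3356]
 [ 0.9988  0.0365 -0.0318  0.0399]
 [ 0.0108 -0.8085 -0.5884  0.69  ]
 [ 0.      0.      0.      1.    ]]
top 484.46792622724985 484.46792622724985 278.3703405355121 215.4489291754851
[[ 0.0057 -0.9975  0.0704  0.374 ]
 [-1.     -0.0062 -0.0065  0.0082]
 [ 0.0069 -0.0704 -0.9975  1.354 ]
 [ 0.      0.      0.      1.    ]]
wrist 343.41382892911827 343.41382892911827 281.25396838554866 205.05761380974116
[[ 1.400e-03 -2.665e-01  9.638e-01 -1.212e-01]
 [ 1.000e+00  3.000e-04 -1.400e-03 -5.000e-04]
 [ 1.000e-04  9.638e-01  2.665e-01 -6.760e-02]
 [ 0.000e+00  0.000e+00  0.000e+00  1.000e+00]]
0.15 [ 0.16832242 -0.60150808  0.2527368 ] [ 2.0758931   0.28611243 -2.07616437] 0.0857417376105121
```

View pics/scene0.png

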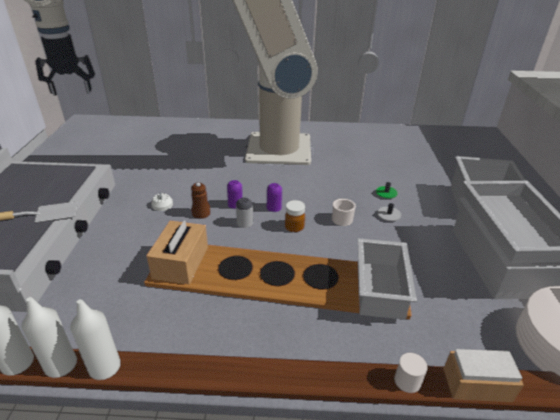

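View pics/top0.png

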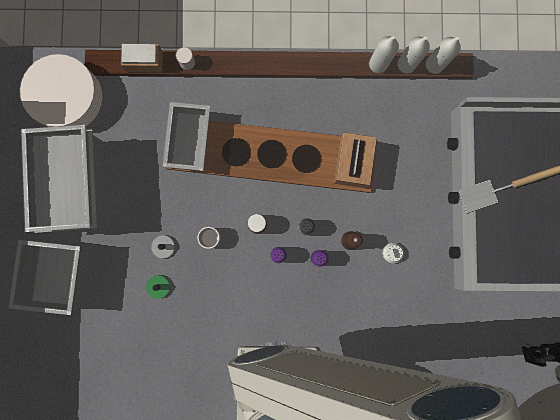

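View pics/wrist0.png

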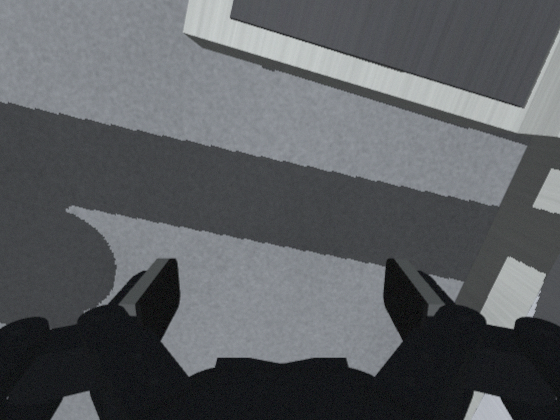

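The scene view shows the pan at the viewer's right (383,278), which is the robot's +y side, and the box at (180,250) on −y. So the shaker goes on the left pad, the mill on the middle pad and the cup on the right pad.

Candidates in the top image:
- **Shaker:** grey one (307,227), purple ones (278,255) and (319,258). The grey steel one fits.
- **Lid:** steel one (163,246), green one (159,287). The steel one fits.
- **Cup:** the open one at (208,237). The white one at (185,58) stands on the back shelf, looks closed and is scenery.

Next I'll confirm these in an enlarged crop.

Run:
```python
import cv2,numpy as np
t=cv2.imread("pics/top0.png"); s=cv2.imread("pics/scene0.png")
cv2.imwrite("pics/tcrop.png",cv2.resize(t[95:305,145:415],None,fx=2.9,fy=2.85,interpolation=cv2.INTER_CUBIC))
cv2.imwrite("pics/scrop.png",cv2.resize(s[170:320,140:420],None,fx=2.8,fy=2.8,interpolation=cv2.INTER_CUBIC))
```

```text
(no output)
```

View pics/tcrop.png

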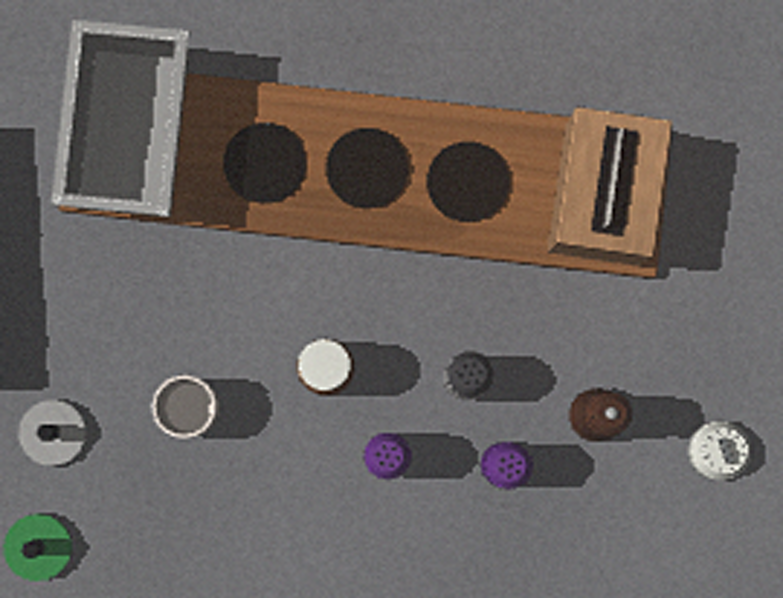

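View pics/scrop.png

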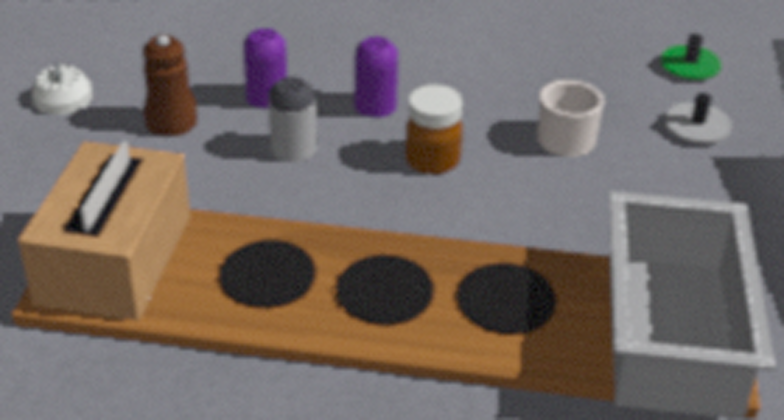

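The crops confirm it. The grey steel shaker with the dark perforated cap, the steel lid with the black knob, the open cup and the mill with the ball on top all match the description. The jar is at crop (325,365) and the timer at (720,450). Next I'll measure positions.

```bash
cat > h.py <<'E'
import cv2,numpy as np
from rig import manip
from scipy.spatial.transform import Rotation as R
def ray(c,uv,T=None):
    T=c["cam_to_world"] if T is None else T
    d=np.array([(uv[0]-c["cx"])/c["fx"],(uv[1]-c["cy"])/c["fy"],1.]); return T[:3,3],T[:3,:3]@d
def onz(c,uv,z,T=None):
    o,d=ray(c,uv,T); return o+d*(z-o[2])/d[2]
def proj(c,p,T=None):
    T=c["cam_to_world"] if T is None else T
    q=T[:3,:3].T@(np.asarray(p)-T[:3,3]); return np.array([c["fx"]*q[0]/q[2]+c["cx"],c["fy"]*q[1]/q[2]+c["cy"]])
def ell(mask,win,mn=20):
    u0,u1,v0,v1=win; m=(mask[v0:v1,u0:u1]>0).astype(np.uint8)
    m=cv2.morphologyEx(m,cv2.MORPH_CLOSE,np.ones((3,3)))
    cs,_=cv2.findContours(m,cv2.RETR_EXTERNAL,cv2.CHAIN_APPROX_NONE,offset=(u0,v0))
    k=max(cs,key=cv2.contourArea); (cx,cy),ax,a=cv2.fitEllipse(cv2.convexHull(k)); return (cx,cy),ax
E
python3 - <<'E'
from h import *
np.set_printoptions(precision=4,suppress=True)
for cam in ["top","scene"]:
    c=manip.camera(cam); im=c["image"]; hsv=cv2.cvtColor(im,cv2.COLOR_RGB2HSV); H,S,V=cv2.split(hsv)
    W={"top":{"padL":(220,255,135,168),"padM":(256,289,137,170),"padR":(290,324,140,177),"cup":(195,223,225,252),"jar":(245,270,211,236),"shk":(298,316,215,237),"mill":(338,366,228,252),"ball":(350,361,234,244),"lid":(149,177,233,260),"timer":(380,407,240,266)},
       "scene":{"padL":(302,339,263,290),"padM":(258,297,260,287),"padR":(217,254,254,281),"cup":(330,358,197,214),"shk":(235,256,196,210),"ball":(194,202,180,188),"lid":(376,403,204,222),"jar":(284,307,200,216)}}[cam]
    for n,w in W.items():
        if n[:3]=="pad": m=(V<38); z=.019
        elif n=="cup": m=(V>150); z=.05
        elif n in("jar","timer"): m=(V>150); z=.07 if n=="jar" else .036
        elif n=="shk": m=(V<90) ; z=.075
        elif n=="mill": m=(S>100)&((H<15)|(H>170)); z=.09
        elif n=="ball": m=(V>120); z=.098
        elif n=="lid": m=(V>120)&(S<40)  if cam=="top" else (V>105); z=.010
        uv,ax=ell(m.astype(np.uint8),w); print(cam,n,np.array(uv),np.array(ax),onz(c,uv,z))
E
```

```text
top padL [226.7403 149.5901] [ 8.8669 23.6016] [0.6513 0.1445 0.019 ]
top padM [260.6684 152.6338] [ 5.9767 15.1445] [0.6434 0.0498 0.019 ]Traceback (most recent call last):
  File "<stdin>", line 15, in <module>
  File "h.py", line 16, in ell
    k=max(cs,key=cv2.contourArea); (cx,cy),ax,a=cv2.fitEllipse(cv2.convexHull(k)); return (cx,cy),ax
                                                ~~~~~~~~~~~~~~^^^^^^^^^^^^^^^^^^^
cv2.error: OpenCV(4.12.0) /io/opencv/modules/imgproc/src/shapedescr.cpp:361: error: (-201:Incorrect size of input array) There should be at least 5 points to fit the ellipse in function 'fitEllipseNoDirect'
```

Run:
```python
from h import *
c=manip.camera("top");h=cv2.cvtColor(c["image"],cv2.COLOR_RGB2HSV)
for (v,u0,u1,s) in [(153,217,330,3),(226,296,318,1),(237,193,226,2),(246,148,180,2),(240,336,366,1)]:
    print([tuple(map(int,x[1:])) for x in h[v,u0:u1:s]])
c=manip.camera("scene");h=cv2.cvtColor(c["image"],cv2.COLOR_RGB2HSV)
for (v,u0,u1,s) in [(270,214,342,4),(204,232,258,1),(213,374,405,2),(186,190,206,1)]:
    print([tuple(map(int,x[1:])) for x in h[v,u0:u1:s]])
```

```text
[(122, 67), (101, 73), (34, 45), (48, 37), (50, 41), (39, 39), (23, 45), (28, 45), (32, 48), (36, 42), (52, 39), (109, 49), (137, 136), (137, 138), (35, 51), (37, 41), (75, 41), (68, 45), (54, 47), (53, 43), (47, 43), (45, 45), (55, 42), (135, 72), (134, 133), (134, 133), (60, 47), (65, 51), (61, 46), (68, 41), (47, 49), (65, 43), (53, 48), (65, 47), (76, 54), (139, 128), (135, 125), (137, 132)]
[(9, 113), (7, 115), (6, 132), (5, 95), (17, 77), (13, 78), (17, 76), (11, 48), (6, 42), (13, 81), (21, 72), (6, 42), (25, 61), (10, 78), (8, 65), (10, 75), (8, 65), (18, 43), (12, 43), (16, 65), (13, 60), (15, 66)]
[(5, 110), (7, 111), (5, 199), (17, 61), (19, 81), (22, 118), (19, 110), (23, 113), (20, 115), (22, 114), (26, 109), (21, 108), (24, 238), (21, 120), (13, 57), (8, 62), (8, 64)]
[(0, 106), (2, 114), (7, 156), (5, 156), (8, 162), (34, 30), (5, 48), (37, 48), (40, 32), (17, 90), (3, 82), (6, 88), (15, 85), (4, 72), (4, 61), (4, 59)]
[(7, 113), (9, 116), (11, 116), (2, 113), (5, 113), (59, 86), (118, 80), (109, 82), (107, 74), (89, 77), (105, 73), (112, 89), (119, 107), (117, 83), (1
[... 394 characters left out ...]
150), (26, 39), (14, 36), (31, 41), (19, 41), (8, 32), (22, 35), (43, 30), (44, 29), (153, 75)]
[(160, 86), (163, 89), (163, 91), (152, 84), (98, 60), (27, 47), (29, 44), (10, 51), (28, 55), (24, 63), (26, 68), (17, 75), (16, 78), (22, 83), (23, 89), (19, 92), (19, 94), (14, 94), (17, 91), (17, 89), (15, 85), (22, 71), (11, 68), (22, 71), (22, 71), (11, 68)]
[(17, 92), (15, 70), (5, 95), (4, 115), (2, 103), (6, 87), (3, 77), (11, 45), (14, 54), (4, 138), (2, 167), (2, 164), (3, 163), (5, 156), (15, 137), (12, 131)]
[(10, 122), (14, 94), (72, 71), (141, 74), (155, 84), (152, 84), (109, 89), (74, 100), (60, 107), (72, 106), (116, 101), (161, 103), (172, 107), (170, 111), (113, 113), (44, 121)]
```

Run:
```python
from h import *
np.set_printoptions(precision=4,suppress=True)
for cam in ["top","scene"]:
    c=manip.camera(cam); im=c["image"]; hsv=cv2.cvtColor(im,cv2.COLOR_RGB2HSV); H,S,V=cv2.split(hsv); H=H.astype(int);V=V.astype(int);S=S.astype(int)
    W={"top":{"padL":(218,255,133,168),"padM":(255,290,135,172),"padR":(289,326,138,178),"cup":(195,223,225,252),"jar":(245,270,211,236),"mill":(338,366,228,252),"ball":(350,361,234,244),"lid":(149,177,233,260),"timer":(380,407,240,266)},
       "scene":{"padL":(302,339,263,290),"padM":(258,297,260,287),"padR":(217,254,254,281),"cup":(330,358,197,214),"shk":(235,254,194,206),"ball":(194,202,180,188),"lid":(376,403,204,222),"jar":(284,307,200,216)}}[cam]
    out=im.copy()
    for n,w in W.items():
        if n[:3]=="pad": m=(S<90)&(V<60); z=.019
        elif n=="cup": m=(V>150); z=.05
        elif n in("jar","timer"): m=(V>150); z=.07 if n=="jar" else .036
        elif n=="shk": m=(V<70) ; z=.075
        elif n=="mill": m=(S>70); z=.09
        elif n=="ball": m=(V>130)&(S<60) if cam=="top" else (V>95)&(S<120); z=.098
        elif n=="lid": m=(V>130); z=.010
        try:
            uv,ax=ell(m.astype(np.uint8),w); print(cam,n,np.array(uv),np.array(ax),onz(c,uv,z))
            cv2.ellipse(out,(uv,ax,0),(255,0,0),1) if 0 else cv2.circle(out,(int(uv[0]+.5),int(uv[1]+.5)),1,(0,255,255),-1)
        except Exception as e: print(n,str(e)[-60:])
    if cam=="top":
        for e in [(307.0,226.5)]: print("shk by eye",onz(c,e,.075))
        cr=out[130:270,140:420]
    else: cr=out[170:320,140:420]
    cv2.imwrite(f"pics/m_{cam}.png",cv2.resize(cr,None,fx=2.8,fy=2.8,interpolation=cv2.INTER_NEAREST)[:,:,::-1])
```

```text
top padL [235.7059 151.8112] [28.1243 28.507 ] [0.6453 0.1194 0.019 ]
top padM [271.1722 153.6236] [27.7765 28.1061] [0.6409 0.0206 0.019 ]
top padR [305.9947 158.403 ] [27.6215 28.2065] [ 0.6281 -0.0766  0.019 ]
top cup [207.8051 237.1936] [21.5659 22.0046] [0.4063 0.189  0.05  ]
top jar [256.1337 222.516 ] [17.4411 17.9611] [0.4455 0.0587 0.07  ]
top mill [350.7367 240.0786] [17.5756 19.8586] [ 0.4    -0.1892  0.09  ]
top ball [355.5 239.5] [3.1623 3.1623] [ 0.4014 -0.2003  0.098 ]
top lid [162.2471 246.4   ] [22.4847 22.7665] [0.3811 0.3199 0.01  ]
top timer [392.0826 252.3843] [19.1736 19.895 ] [ 0.3683 -0.3099  0.036 ]
shk by eye [ 0.4355 -0.076   0.075 ]
scene padL [320.8651 276.6193] [24.3827 34.837 ] [0.6492 0.1199 0.019 ]
scene padM [276.9258 273.1293] [23.3003 33.1441] [0.6438 0.0207 0.019 ]
scene padR [234.9326 267.3305] [22.439  32.8518] [ 0.6305 -0.0766  0.019 ]
scene cup [344.4192 205.1047] [15.0452 24.5476] [0.4075 0.1905 0.05  ]
scene shk [238.3689 204.6207] [6.3582 8.5024] [ 0.4586 -0.0865  0.075 ]
scene ball [197.6572 182.0255] [ 7.5626 10.3799] [ 0.3938 -0.2016  0.098 ]
scene lid [398.5093 212.5018] [17.2657 40.0857] [0.3762 0.3468 0.01  ]
scene jar [296.2562 206.1549] [15.776  21.3428] [0.4491 0.0615 0.07  ]
```

View pics/m_top.png

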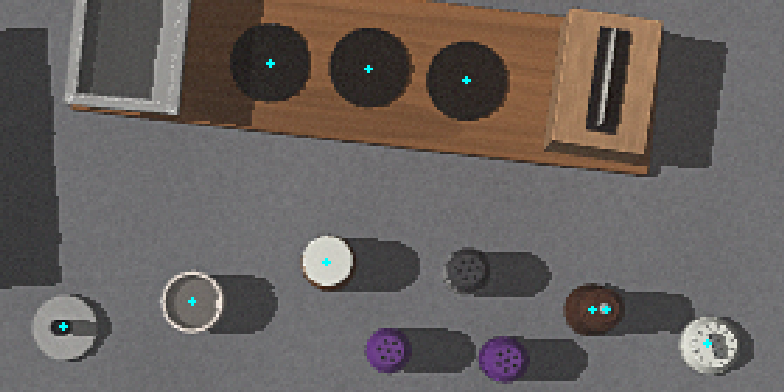

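View pics/m_scene.png

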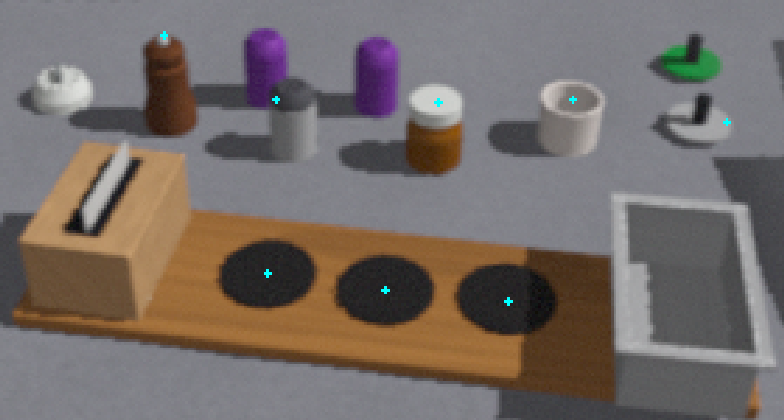

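```bash
cat >> h.py <<'E'
padL=np.array([.647,.1197]);padM=np.array([.642,.0207]);padR=np.array([.6293,-.0766])
def rot(yaw):
    y=np.array([np.cos(yaw),np.sin(yaw),0]);x=np.array([0,0,-1.]);return R.from_matrix(np.c_[x,y,np.cross(x,y)]).as_rotvec()
def best(p,yaw):
    c=[]
    for k in (0,np.pi):
        q=manip.solve_ik(list(p),list(rot(yaw+k)))
        if q is not None:c.append((abs(q[5]),yaw+k,q))
    return min(c,key=lambda t:t[0])
def wristT(c):
    T=np.eye(4);T[:3,:3]=R.from_rotvec(manip.get_ee_rot()).as_matrix();T[:3,3]=manip.get_position();return T@c["mount"]
def snap(name):
    p=np.array(manip.get_position());r=R.from_rotvec(manip.get_ee_rot()).as_matrix()
    c=manip.camera("wrist");T=np.eye(4);T[:3,:3]=r;T[:3,3]=p;c["cam_to_world"]=T@c["mount"]
    cv2.imwrite(f"pics/{name}.png",c["image"][:,:,::-1]);np.savez(f"pics/{name}.npz",**c);return c
E
python3 - <<'E'
from h import *
np.set_printoptions(precision=3,suppress=True)
c=manip.camera("scene")
b=onz(c,(187.5,281.4),.015);o,d=ray(c,(187.5,254.))
t=(b[0]-o[0])/d[0];print("box h",b,o+d*t)
for p in [(.4,-.2,.2),(.436,-.076,.2),(.407,.19,.2),(.381,.32,.2),(.647,.12,.2),(.63,-.077,.2)]:
    for y in (0,np.pi):
        q=manip.solve_ik(list(p),list(rot(y)));print(p,y,None if q is None else np.array(q))
print(R.from_rotvec(manip.get_ee_rot()).as_matrix())
E
```

```text
box h [ 0.677 -0.177  0.015] [ 0.677 -0.168  0.097]
(0.4, -0.2, 0.2) 0 [-0.49   0.244  2.053 -0.     0.845 -0.49 ]
(0.4, -0.2, 0.2) 3.141592653589793 None
(0.436, -0.076, 0.2) 0 [-0.199  0.237  2.062 -0.     0.842 -0.199]
(0.436, -0.076, 0.2) 3.141592653589793 None
(0.407, 0.19, 0.2) 0 [ 0.41   0.246  2.049 -0.     0.846  0.41 ]
(0.407, 0.19, 0.2) 3.141592653589793 None
(0.381, 0.32, 0.2) 0 [ 0.675  0.313  1.95  -0.     0.879  0.675]
(0.381, 0.32, 0.2) 3.141592653589793 [ 0.675  0.313  1.95  -0.     0.879 -2.467]
(0.647, 0.12, 0.2) 0 [ 0.165  0.53   1.59  -0.     1.022  0.165]
(0.647, 0.12, 0.2) 3.141592653589793 None
(0.63, -0.077, 0.2) 0 [-0.14   0.498  1.645 -0.     0.998 -0.14 ]
(0.63, -0.077, 0.2) 3.141592653589793 None
[[-0.     0.269 -0.963]
 [ 0.    -0.963 -0.269]
 [-1.    -0.    -0.   ]]
```

Run:
```python
from h import *
manip.move_to([.401,-.200,.24],list(rot(0)))
c=snap("w_mill"); print(proj(c,(.4014,-.2003,.098)),manip.get_time())
manip.move_to([.4355,-.076,.22],list(rot(0)))
c=snap("w_shk"); print(proj(c,(.4355,-.076,.075)),manip.get_time())
```

```text
[281.57557087 199.08171554] 2.2
[281.21305785 198.71106869] 2.8333
```

View pics/w_mill.png

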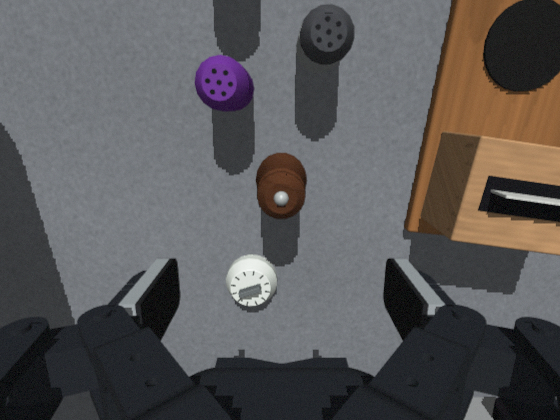

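View pics/w_shk.png

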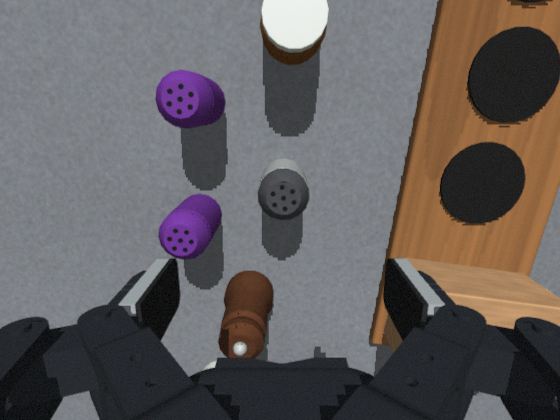

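The mill's ball is at (281,198) against a predicted (281.6,199). The shaker cap is at (284,197) against (281,199), about 2 mm farther in +x. I'll pick the shaker now.

```bash
cat >> h.py <<'E'
def pick(xy,z,w,hov,F=40):
    manip.command_gripper(w)
    manip.move_to([*xy,hov],list(rot(0)))
    manip.servo_line([*xy,z],rate=.1)
    manip.command_gripper(0,f_grip=F)
    print("w",manip.get_width(),"F",np.round(manip.get_contact_force(),2))
    manip.servo_line([*xy,hov],rate=.12)
    print("w",manip.get_width(),"F",np.round(manip.get_contact_force(),2),manip.get_time())
def place(xy,z,w,hov,clear=.0015):
    manip.move_to([*xy,hov],list(rot(0)))
    manip.servo_line([*xy,z+.02],rate=.12)
    manip.servo_line([*xy,z+clear],rate=.03)
    f0=manip.get_contact_force()[2]
    zz=z+clear
    while zz>z-.004:
        zz-=.0007; manip.servo_line([*xy,zz],rate=.02)
        f=manip.get_contact_force()[2]
        if f-f0>2: break
    print("touch",zz-z,f-f0,manip.get_position())
    manip.command_gripper(w); manip.hold(.2)
    manip.servo_line([*xy,hov],rate=.12)
    print(manip.get_time())
E
python3 - <<'E'
from h import *
pick((.437,-.076),.045,.066,.17)
c=snap("held_shk")
E
```

```text
w 0.042302292590598325 F [-1.12  0.39  5.64]
w 0.042141222788441374 F [ 0.73 -0.33 -1.87] 6.4083
```

View pics/held_shk.png

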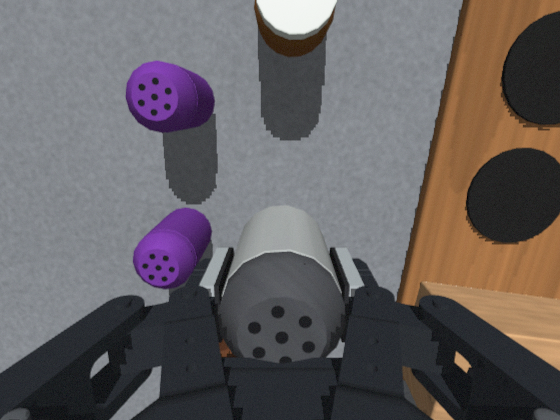

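The shaker is held between the pads, with the cap centre near (282,312). I'll check its offset along the pads and then place it.

Run:
```python
from h import *
c=dict(np.load("pics/held_shk.npz"));p=np.array(manip.get_position())
for dy in(-.005,0,.005): print(dy,proj(c,p+[0,dy,.030]))
place(padL,.045+.019,.066,.17)
manip.move_to([.62,.02,.30],list(rot(0)))
snap("pl_shk")
```

```text
-0.005 [280.90836801 352.61908566]
0 [280.90321629 338.83665519]
0.005 [280.89793432 324.70579387]
touch 9.999999999998899e-05 6.501292369761805 [0.64711704 0.11974211 0.06468378]
11.2917
```

View pics/pl_shk.png

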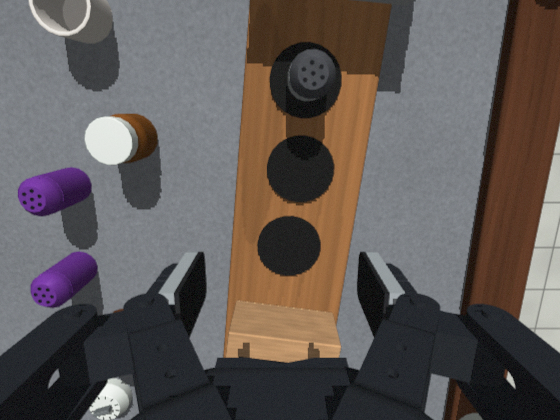

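The shaker stands on its pad: cap at (314,73), pad around (306,80). I'll measure all three pads and the shaker in this view.

Run:
```python
from h import *
np.set_printoptions(precision=4,suppress=True)
c=dict(np.load("pics/pl_shk.npz"));im=c["image"];H,S,V=[a.astype(int) for a in cv2.split(cv2.cvtColor(im,cv2.COLOR_RGB2HSV))]
for n,w in {"padM":(260,342,130,208),"padR":(250,328,210,282)}.items():
    uv,ax=ell(((S<90)&(V<60)).astype(np.uint8),w);print(n,uv,ax,onz(c,uv,.019))
print("cap",onz(c,(314,73),.094), "padL exp",proj(c,(*padL,.019)),proj(c,(*padL,.094)))
cv2.imwrite("pics/z.png",cv2.resize(im[20:160,220:400],None,fx=4,fy=4)[:,:,::-1])
```

```text
padM (299.9225158691406, 168.56747436523438) (65.81654357910156, 66.7610855102539) [0.6407 0.0228 0.019 ]
padR (288.396484375, 245.46798706054688) (58.76266098022461, 62.173980712890625) [ 0.6277 -0.0741  0.019 ]
cap [0.6482 0.1207 0.094 ] padL exp [306.8369  81.2072] [312.6761  74.1856]
```

View pics/z.png

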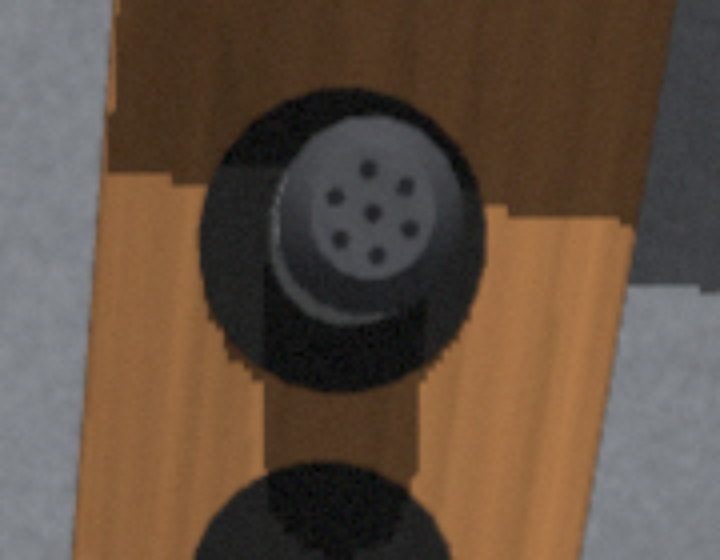

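Run:
```python
from h import *
pick((.401,-.200),.057,.07,.20)
snap("held_mill")
place((.6415,.0215),.057+.019,.066,.20)
cup=(.407,.190)
manip.move_to([*cup,.19],list(rot(0)))
c=snap("w_cup");print(proj(c,(*cup,.05)))
manip.move_to([.381,.320,.17],list(rot(0)))
c=snap("w_lid");print(proj(c,(.381,.320,.04)),proj(c,(.381,.320,.01)))
for n in("top","scene"): cv2.imwrite(f"pics/{n}1.png",manip.camera(n)["image"][:,:,::-1])
print(manip.get_time())
a=[cv2.imread(f"pics/{n}.png") for n in("held_mill","w_cup","w_lid","scene1")]
cv2.imwrite("pics/m4.png",cv2.resize(np.vstack([np.hstack(a[:2]),np.hstack(a[2:])]),(800,600),interpolation=cv2.INTER_AREA))
```

```text
w 0.04113567714222767 F [-1.85 -0.1   5.07]
w 0.04106106393779742 F [-0.81 -0.37 -0.56] 16.7833
touch 9.999999999998899e-05 6.019296336283328 [0.64163396 0.02152205 0.07663122]
22.1083
[279.37901631 200.48695751]
[280.96604895 203.82172287] [281.03738722 194.47672123]
24.025
```

View pics/m4.png

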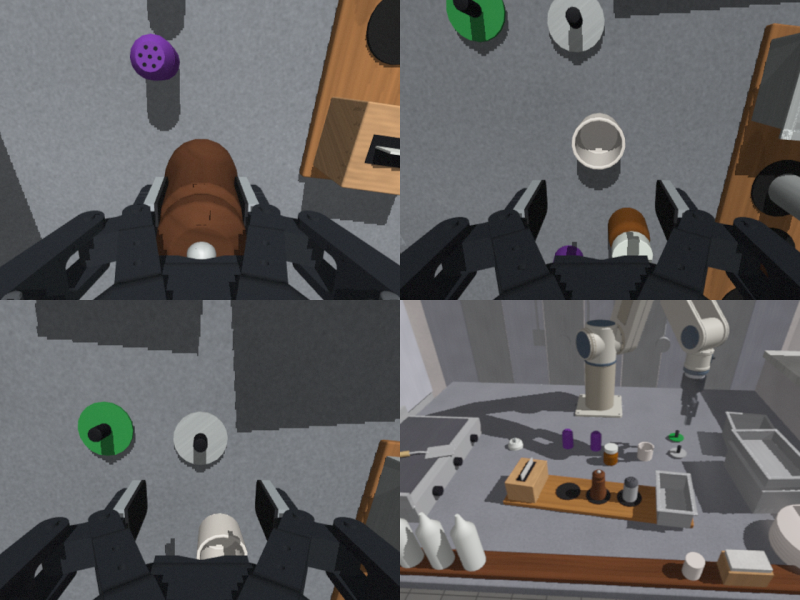

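The mill stands on the middle pad and the shaker on the left pad. I'll measure the cup rim and the lid disc in the wrist views.

Run:
```python
from h import *
c=dict(np.load("pics/w_cup.npz"));V=cv2.cvtColor(c["image"],cv2.COLOR_RGB2HSV)[:,:,2]
cv2.imwrite("pics/z1.png",cv2.resize(c["image"][140:260,220:340],(480,480))[:,:,::-1])
# rim: fit inner+outer by eye from crop; print mask candidates
uv,ax=ell((V>150).astype(np.uint8),(230,330,150,240));print("cup blob",uv,ax)
c=dict(np.load("pics/w_lid.npz"));H,S,V=cv2.split(cv2.cvtColor(c["image"],cv2.COLOR_RGB2HSV))
uv,ax=ell(((V>135)&(S<60)).astype(np.uint8),(232,330,145,245));print("lid",uv,ax,onz(c,uv,.01))
uvk,ax=ell((V<45).astype(np.uint8),(262,300,175,222));print("knob blob",uvk,ax)
a=cv2.resize(c["image"][140:260,220:340],(480,480))[:,:,::-1];b=cv2.imread("pics/z1.png")
cv2.imwrite("pics/z2.png",cv2.resize(np.hstack([b,a]),(800,400)))
```

```text
cup blob (277.40185546875, 198.16810607910156) (73.6561508178711, 78.31387329101562)
lid (280.5479736328125, 192.95555114746094) (73.86699676513672, 77.21804809570312) [0.38058846 0.3213134  0.01      ]
knob blob (279.97747802734375, 199.6525421142578) (19.49403190612793, 26.333908081054688)
```

View pics/z2.png

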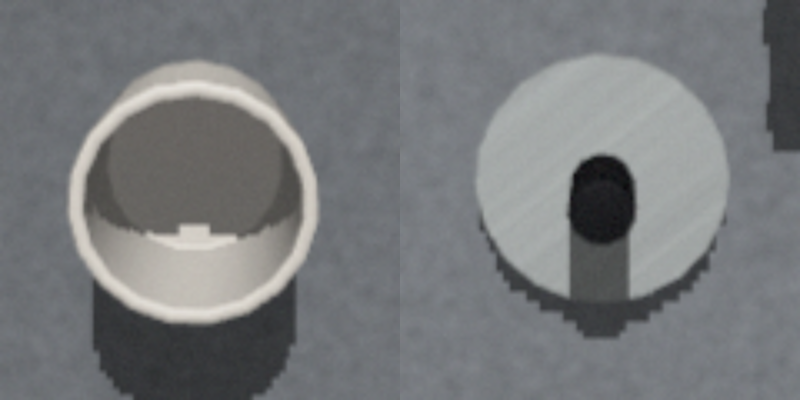

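Run:
```python
from h import *
pick((.406,.190),.030,.085,.20)
snap("held_cup")
place((.629,-.0758),.030+.019,.080,.18)
manip.move_to([.629,-.0758,.22],list(rot(0)))
c=snap("pl_cup");print(proj(c,(.629,-.0758,.069)),proj(c,(.629,-.0758,.019)))
a=[cv2.imread(f"pics/{n}.png") for n in("held_cup","pl_cup")]
cv2.imwrite("pics/m5.png",cv2.resize(np.hstack([a[0],a[1]]),(800,300),interpolation=cv2.INTER_AREA))
cv2.imwrite("pics/z3.png",cv2.resize(a[1][120:280,200:360],(560,560)))
```

```text
w 0.05880982901608605 F [-2.26  0.01  9.25]
w 0.05954985500179638 F [ 0.04 -0.51 -1.65] 28.7417
touch 0.00010000000000000286 5.592702635909945 [ 0.62907871 -0.07583128  0.04979273]
34.225
[279.6810868  196.38060557] [279.81571806 183.83999272]
```

View pics/m5.png

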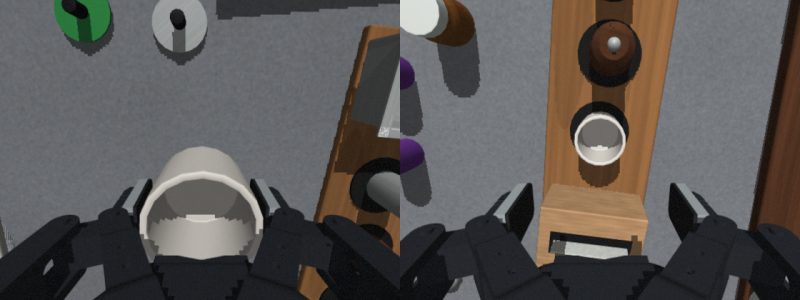

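View pics/z3.png

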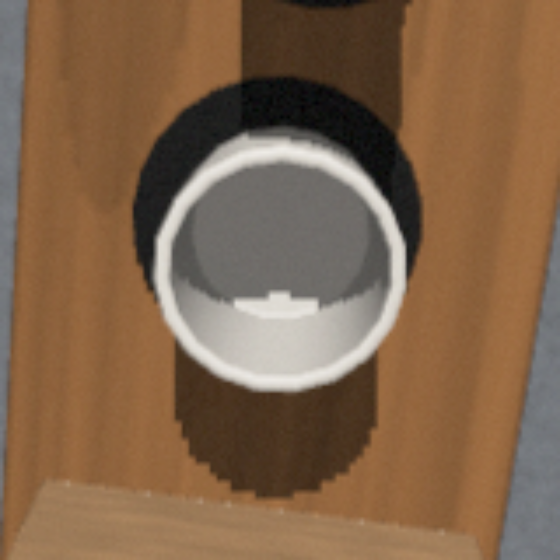

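The cup rim centre is at (280,196) against a predicted (279.7,196.4), so it is on target. Its pad centre is within about 2 mm. Next is the lid.

Run:
```python
from h import *
pick((.3808,.3206),.036,.045,.20,F=30)
p=np.array(manip.get_position());c=snap("held_lid")
for dy in(-.003,0,.003):
    print(dy,proj(c,p+[0,dy,.004]),"disc back/front",proj(c,p+[0,dy+.032,-.026]),proj(c,p+[.032,dy,-.026]),proj(c,p+[-.032,dy,-.026]))
```

```text
w 0.014891511073320277 F [-0.8  -0.6   5.39]
w 0.014934979556115453 F [-0.3  -0.15 -0.84] 40.375
-0.003 [281.19603251 302.39178321] disc back/front [281.32621311 201.72259992] [349.74917443 267.89044574] [212.95680189 267.78600379]
0 [281.19505316 295.39935315] disc back/front [281.32605121 195.14357422] [350.09019999 261.98884376] [212.61598861 261.88824125]
0.003 [281.19406181 288.32129906] disc back/front [281.32588759 188.49491301] [350.43464351 256.02809227] [212.27176202 255.93141157]
```

View pics/held_lid.png

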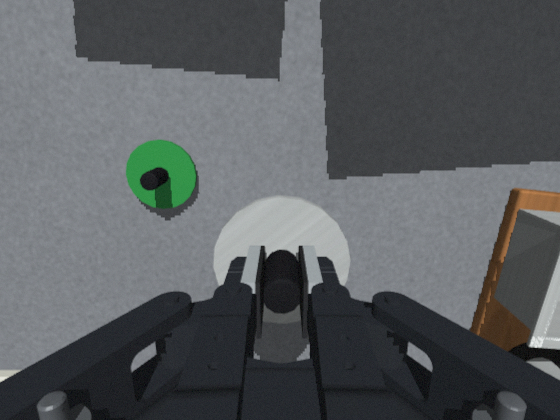

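The lid is held level. The disc's far edge is at row 196 (predicted 195 when centred) and its sides are at 213 and 350, so it is centred in the grip.

Run:
```python
from h import *
xy=(.6295,-.0756)
place(xy,.036+.063,.045,.20)
manip.move_to([*xy,.26],list(rot(0)))
c=snap("pl_lid");print("exp disc",proj(c,(*xy,.073)),"knobtop",proj(c,(*xy,.103)))
uv=None
V=cv2.cvtColor(c["image"],cv2.COLOR_RGB2HSV)
manip.move_to([.45,-.35,.35],list(rot(0)))
for n in("top","scene"): cv2.imwrite(f"pics/{n}2.png",manip.camera(n)["image"][:,:,::-1])
print(manip.get_time(),manip.get_contact_force())
a=cv2.imread("pics/pl_lid.png")[110:310,180:380];s=cv2.imread("pics/scene2.png")[200:310,140:420];t=cv2.imread("pics/top2.png")[95:270,140:415]
cv2.imwrite("pics/f1.png",cv2.resize(a,(600,600),interpolation=cv2.INTER_CUBIC))
cv2.imwrite("pics/f2.png",cv2.resize(s,None,fx=2.85,fy=2.85,interpolation=cv2.INTER_CUBIC))
cv2.imwrite("pics/f3.png",cv2.resize(t,None,fx=2.9,fy=2.9,interpolation=cv2.INTER_CUBIC))
```

```text
touch 9.999999999998899e-05 4.743582784395199 [ 0.62971744 -0.07563728  0.09959326]
45.8167
exp disc [280.38397023 187.12147887] knobtop [280.33556072 194.82741566]
47.6 [0.42857183 0.5046606  0.00532972]
```

View pics/f1.png

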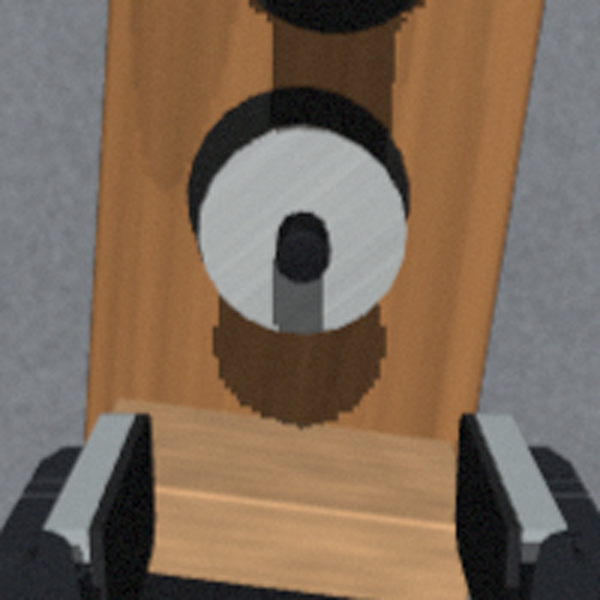

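View pics/f2.png

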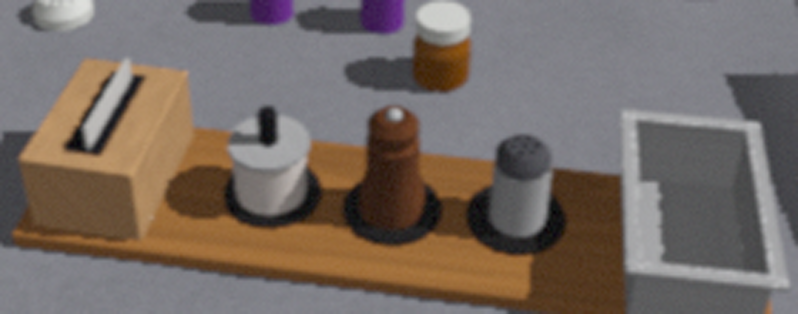

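View pics/f3.png

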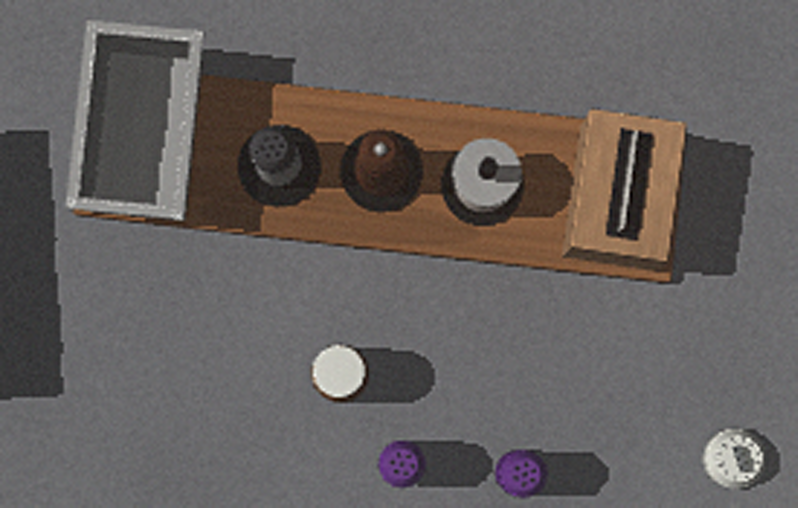

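Run:
```python
from h import *
c=manip.camera("top");t=c["image"];V=cv2.cvtColor(t,cv2.COLOR_RGB2HSV)[:,:,2]
for n,w,z,m in(("jar",(245,270,211,236),.07,V>150),("timer",(380,407,240,266),.036,V>150),("ball",(264,278,140,152),.117,V>130)):
    uv,ax=ell(m.astype(np.uint8),w);print(n,uv,onz(c,uv,z))
print("shk",onz(c,(140+268/2.9,95+147/2.9),.094))
manip.sign_off()
```

```text
jar (256.2014465332031, 222.51416015625) [0.44547016 0.05854819 0.07      ]
timer (392.00653076171875, 252.55377197265625) [ 0.36788409 -0.30971589  0.036     ]
ball (270.5, 146.0) [0.6411872  0.02151977 0.117     ]
shk [0.6462592  0.12201368 0.094     ]
the job is handed in; nothing more can be done
```

The seasonings are set out and the job is handed in, at about 48 s of the 115 s allowed. The steel pan is at the left (+y) end, so the shaker stands on the left coaster, the mill on the middle one and the cup on the right one. The knobbed steel lid is on the cup.

The last checks, all from the camera images:

| Item | Result |
|---|---|
| Mill | about 1 mm from the middle coaster's centre |
| Shaker | about 2 mm from the left coaster's centre |
| Cup | rim within 1 mm of its target point; coaster centre about 2 mm off in the wrist view |
| Lid | disc within 1 px (about 1 mm) of the position expected when seated; looks level in the scene view |
| Jar and timer | moved less than 1 mm from where they started |
| Gripper | clear of everything at the end, contact force below 1 N |

- **Camera disagreement:** the wrist and overhead cameras differed by about 2 mm on the coaster centres, so I averaged them. That is well inside the 12 mm tolerance.
- **Not measured:** I judged tilt and seating only from the pictures and the contact force on touchdown. No check failed.

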